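Open the extraction damper and switch on its fan

TASK

Get the spray-dust extraction ready: slide the damper blade on top of the inlet unit open until it runs gently up against the rubber bumper of its stop and presses it in a little, then ease it back until it stands about half a centimetre clear of the bumper, so that it cannot jam. Then switch on the fan by flipping the longer of the two toggles on the switch box over to its other side so that it snaps across and stays. Leave the shorter toggle as it is, do not squash the bumper flat, and do not knock over or push away the things lying around.

Things in the scene. Friction and masses are not known exactly. Their poses are not given: they have to be found in the camera images.
- inlet_unit: flat grey metal box, fixed, 170 (x) x 300 (y) x 56 mm tall, with a grilled port in its top towards -y and two aluminium guide rails along y on top (to 67 mm height). Origin: centre of its underside. The damper blade slides along the unit's own y axis.
- damper (a joint): slide of the damper blade, a flat aluminium plate 116x130 mm, 4 mm thick, lying in the rails on the unit; 0 = the port fully covered, grows (m, up to 0.12) as the blade slides to the unit's +y and uncovers the port. It stays where it is left; friction about 1.5 N plus 6 N per m/s.
- tab_top (a point): top centre of the black upright tab on the blade by which it is moved: 44 mm wide (unit's x), 12 mm thick (unit's y), standing 36 mm above its foot plate, its top 99 mm above the work surface; free all round, so it can be pinched across its thickness from above with the fingers reaching about 25 mm below its top. Axes parallel to the unit's.
- blade_edge (a point): middle of the outer face of the upturned lip (90 mm wide, 22 mm tall) at the blade's leading (+y) edge, 85 mm ahead (+y) of the tab's centre, 71 mm above the work surface; this face meets the bumper. Axes parallel to the unit's.
- stop: fixed dark steel stop block 54x22x26 mm with a black knob on top (40 mm tall in all), set at a different place along the unit's top each time; it carries the rubber bumper on its -y side. Origin on the unit's top plate, below the face of the bumper; the block begins 18 mm behind it (+y). Axes parallel to the unit's.
- stop_face (a point): centre of the free face of the uncompressed bumper, 69 mm above the work surface. Blade and bumper just touch when blade_edge and stop_face have the same coordinate along the unit's y. It does not move when the bumper is pressed.
- bumper (a joint): how far the round black rubber bumper (18 mm across) is pressed into the stop, m: 0 = free, 0.012 = squashed flat. It is sprung, 1.2 N per mm, and comes out again when the blade leaves it. Pressed in a little means 2 to 6 mm.
- switch_box: grey switch box, fixed, 90 (x) x 140 (y) x 54 mm tall with an aluminium top plate and a black gland on its +x side. Origin: centre of its underside. The two steel toggles stand on its top 64 mm apart along the box's y, which one is at which side varies; both lean to the box's -x and flip to its +x.
- fan_toggle (a joint): the longer toggle: steel bat 46 mm long, 7 mm thick at the root and 12 mm at the tip, hinged 60 mm above the work surface about the box's y axis. 0 = off, leaning 20 degrees (0.35 rad) to the box's -x; 0.35 = upright; 0.70 = on, leaning 20 degrees to the box's +x. A spring drives it away from upright to the side it leans to; it takes about 3 N at the tip to start it.
- fan_toggle_tip (a point): end of the longer bat; when off it is 16 mm to the box's -x of its hinge and 103 mm above the work surface.
- lamp_toggle (a joint): the shorter toggle, 26 mm long, 9 mm thick at the tip, same hinge height, spring (about 5 N at its tip) and values; starts at 0 and is to be left there.
- lamp_toggle_tip (a point): end of the shorter bat, 84 mm above the work surface.
- filler_tub: bystander, loose: white round tub, 66 mm across, 41 mm tall; to be left where it is. Origin: centre of its underside.
- tape_measure: bystander, loose: yellow tape measure, 65x68x35 mm; to be left where it is. Origin: centre of its underside.
- pvc_elbow: bystander, loose: white plastic pipe elbow, 58x58x33 mm; to be left where it is. Origin: centre of its underside.
- screw_box: bystander, loose: small carton, 52x90x32 mm; to be left where it is. Origin: centre of its underside.

How it is judged:
By the outcome, as a careful person would: the job done as asked, in the order asked, and still so for the second after the job is handed in, with the robot touching nothing.
It also fails if it takes over 46 s, if anything falls off the work surface, if the arm or the gripper's body presses on something with over 40 N, if the wrist force passes 120 N, or if a joint passes its speed limit or range.

ROBOT

A 6-joint arm with a two-finger parallel gripper is mounted at the origin on a cart in front of the work surface, level with it; the furniture and walls round the work are solid. World frame = base frame: x ahead of the robot, y to its left, z up, the work surface at z = 0. Lengths are in mm, angles in rad, forces in N, time in s.
With the tool pointing down it reaches from about 325 to 750 mm from the base axis. Payload 7.6 kg.
Tool frame: the origin (TCP) lies at the very end of the fingers, on their centre line; the grasp point (between the pads) lies 19 mm behind it; z points along the fingers, y is the line along which they close (so a half turn about z gives the same grasp; the last joint's range is limited). The gripper opens to 85 mm and grips with 20 to 120 N. Pads are 22 mm wide; open, the fingers measure 114 mm over their backs; the gripper's body (76 mm by 85 mm) begins 54 mm behind the grasp point. The pads swing forward as they close: fully open they stand 13 mm farther back than shut.
Start: joints at [-1.214, 0.052, 1.401, -0, 1.689, -0.07], TCP at [217.355, -477.915, 231.323] pointing down, gripper open.
Joint ranges: [-2.9, 2.9], [-0.91, 2.17], [0.12, 2.37], [-1.06, 4.2], [0.26, 2.73], [-2.93, 2.93]. Speed limits (rad/s): [2.57, 2.57, 3.01, 3.14, 3.14, 3.14].

INTERFACE

Orientations are given as a rotation vector (axis times angle).
In Python, from cell import ctrl, imaging gives the robot as it stands.
- The arm moves only by the tool drive_tool, never from a script. Its argument "series" is a list that holds one entry, the list of rows, each a list of 6 numbers: the shift along the tool's x, y, z scaled (see below), then the turn, a rotation vector about the tool's x, y, z scaled (see below). A call has 1 to 10 rows; each row is the pose to reach, as a shift and turn from the pose commanded when the call began, along the tool's axes at that moment, turning the shorter way round; what a row does not reach only later rows make up. The controller multiplies each number of a shift by 12 cm and each number of a turn by 360 degrees. A row lasts 1/10 s, in which the tool goes at most 50 mm and 8.59 degrees, less where a joint would pass 70% of its speed; a pose out of reach is approached as far as the arm can. A call with a number of a shift or a turn outside -1 to 1 is refused whole. A call with a gripper value outside its range is refused whole. "fingers" is the opening, from -1 (shut) to 1 (fully open), set as the call begins (left out, the last holds). The fingers move at their own pace and stop on an object; the grip force is fixed at half the most. Time passes only in rows, so rows that repeat a pose let the fingers close. It gives the time, the measured TCP pose, the force, the opening and the grip force at its end, in the units of the state.
- ctrl.state(): the state, without advancing time (a new reading comes with each control period).
- imaging.read_camera(name): name is "scene" or "top" or "wrist"; returns the picture (384x512x3 uint8, blue, green, red); there is no depth.
- imaging.get_calibration(name): a dict with "camera_matrix" (3x3 intrinsics, pixels), "R" (3x3) and "t" (3): a world point X has camera coordinates R X + t; the wrist camera has in their place "T_tool_cam" (4x4, takes a point from camera to tool coordinates, whose origin is the TCP and whose axes are the flange's). Camera axes: x right, y down, z forward; pixel columns grow to the right and rows downward; lengths in mm; the calibration is good to about 2 mm. A picture is of the moment at which its call begins: read the wrist's pose just before it. get_calibration takes no time and is no camera call.
- ctrl.finish_job(): hands the job in; it is judged then, once.
The state is a dict: "t": time; "q": joint angles; "qvel": joint speeds; "joint_torque": joint torques, N m; "ee_pos": TCP position; "eef_rot": TCP orientation; "ft_force": force on the tool from outside, world axes, zero at the start; "moment": the same for the moment, N m; "grip_width": finger opening in mm; "gripper_force": force on a finger pad.
Only numpy, scipy, OpenCV 4.12 (cv2) and the standard library are available. Lean on these libraries where they do the work, as an engineer would, in place of code of your own. Each camera call takes 0.05 s, during which the arm holds its last target. There are 200 camera calls.

## Working session

There is one attempt and no reset: what is moved stays moved. The work goes in short steps, Python scripts to look and compute and a tool call to move; the robot and the scene stay as the last step left them, time stands still between calls to the robot, and variables do not carry over. Pictures are saved under pics/ and viewed, at most 10 in all, crops included, and the job is handed in when it is done.

Besides the shell and the picture viewer there is one more tool, called after ">>>" as a command line: name --argument value ..., lists and objects as JSON in quotes. drive_tool: Moves the arm, as the interface text tells. Its arguments: {"type":"object","properties":{"series":{"type":"array"},"fingers":{"type":"number"}},"required":["series"]}

```bash
mkdir -p pics; ls; python3 - <<'E'
from cell import ctrl, imaging
import cv2,numpy as np
for n in("scene","top"):
    im=imaging.read_camera(n); cv2.imwrite(f"pics/{n}.png",im)
    cv2.imwrite(f"pics/{n}_v.png",cv2.resize(im,(800,600),interpolation=cv2.INTER_CUBIC))
    c=imaging.get_calibration(n); print(n,{k:np.round(v,3).tolist() for k,v in c.items()})
print(imaging.get_calibration("wrist")); print(ctrl.state())
E
```

```text
pics
scene {'camera_matrix': [[406.766, 0.0, 252.764], [0.0, 406.766, 196.01], [0.0, 0.0, 1.0]], 'R': [[0.973, -0.229, 0.017], [-0.128, -0.602, -0.788], [0.19, 0.765, -0.616]], 't': [-536.387, 160.396, 1290.386]}
top {'camera_matrix': [[421.441, 0.0, 258.76], [0.0, 421.441, 187.664], [0.0, 0.0, 1.0]], 'R': [[0.007, -1.0, -0.001], [-0.99, -0.007, -0.14], [0.14, 0.002, -0.99]], 't': [-6.378, 547.887, 1059.746]}
{'camera_matrix': array([[287.34015605,   0.        , 252.41579584],
       [  0.        , 287.34015605, 189.27159709],
       [  0.        ,   0.        ,   1.        ]]), 'T_tool_cam': array([[ 6.37620905e-04, -9.46259970e-01, -3.23406341e-01,
         8.46321269e+01],
       [ 9.99999755e-01,  5.10095324e-04,  4.79081398e-04,
        -1.34135782e+00],
       [-2.88367487e-04, -3.23406568e-01,  9.46260064e-01,
        -1.43097094e+02],
       [ 0.00000000e+00,  0.00000000e+00,  0.00000000e+00,
         1.00000000e+00]])}
{'t': 0.1, 'q': array([-1.21430636e+00,  5.28072917e-02,  1.40160127e+00,  1.43530589e-05,
        1.68857043e+00, -7.02887087e-02]), 'qvel': array([ 0.00030524,  0.00156574, -0.00455459,  0.00242288, -0.00368421,
        0.00155865]), 'joint_torque': array([ 1.11816618e-03, -3.82581854e+01, -3.60984993e+01, -4.86226099e-05,
        4.76769550e-03, -8.60534897e-06]), 'ee_pos': array([ 217.26058852, -477.65925135,  230.55016027]), 'eef_rot': array([-3.06899382e+00, -6.65017848e-01,  2.88273981e-04]), 'ft_force': array([-0.44571407, -0.04618479, -0.13490336]), 'moment': array([-0.0103376 ,  0.02282296, -0.04714984]), 'gripper_force': 0.0, 'grip_width': 85.56683449281225}
```

View pics/scene_v.png

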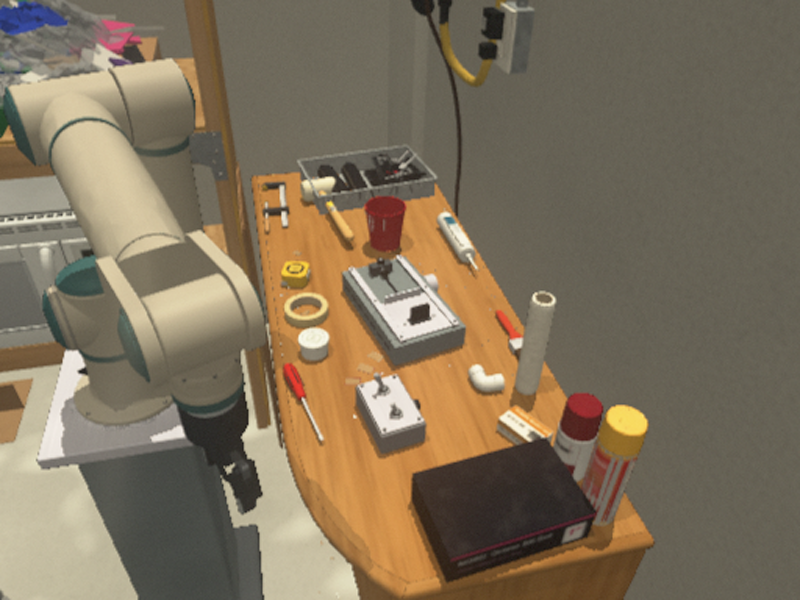

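View pics/top_v.png

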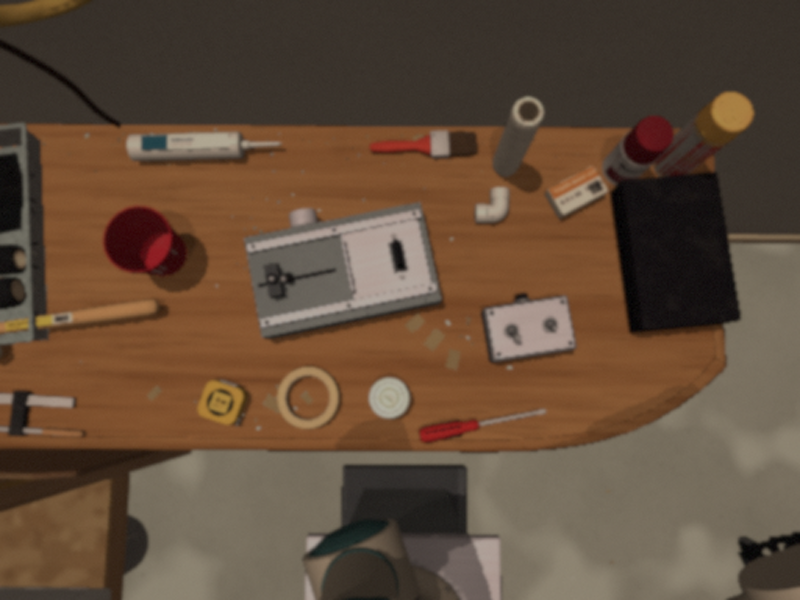

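The scene view shows the inlet unit with its tab at about (420,312) and the stop at (380,268). The switch box is at (392,405). In the top view the tab is at (398,255), the stop at (276,281), and the toggles at (515,333) and (550,325). Next I'll enlarge crops.

```bash
python3 - <<'E'
import cv2,numpy as np
t=cv2.imread("pics/top.png");s=cv2.imread("pics/scene.png")
a=cv2.resize(t[125:240,150:380],None,fx=3.4,fy=3.4,interpolation=cv2.INTER_CUBIC)[:, :780]
cv2.imwrite("pics/c_top.png",a)
b=cv2.resize(s[155:295,210:310],None,fx=4,fy=4,interpolation=cv2.INTER_CUBIC)
cv2.imwrite("pics/c_scene.png",b)
print(a.shape,b.shape)
E
```

```text
(391, 780, 3) (560, 400, 3)
```

View pics/c_top.png

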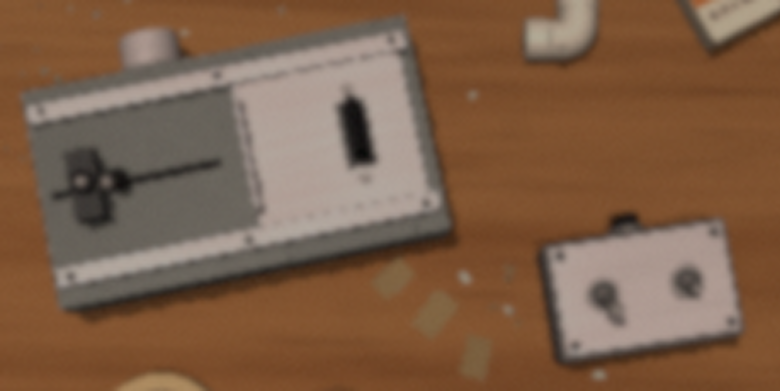

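View pics/c_scene.png

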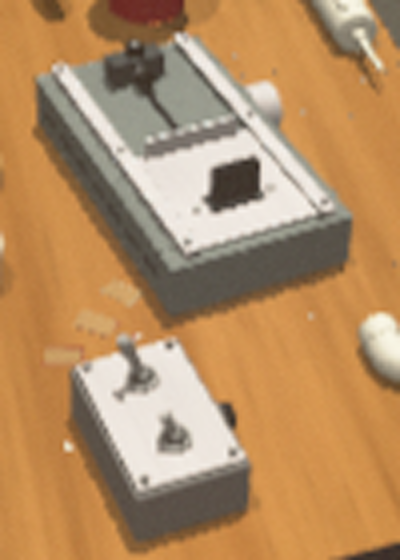

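The top crop shows the tab centre at (356,131), the blade lip face at (237–262, 85–213) and the stop knob at about (90,187). The long toggle is at (603,292) leaning towards −x, tip near (617,318), and the short one is at (688,280). In the scene crop the tab's top centre is at (236,165), and the long toggle's tip is at (125,343). Next I'll triangulate.

```bash
cat > h.py <<'E'
import numpy as np,cv2
from scipy.spatial.transform import Rotation as Ro
from cell import ctrl,imaging
def cam(n):
    c=imaging.get_calibration(n); K=np.array(c["camera_matrix"])
    if n=="wrist":
        s=ctrl.state(); T=np.eye(4);T[:3,:3]=Ro.from_rotvec(s["eef_rot"]).as_matrix();T[:3,3]=s["ee_pos"]
        W=T@np.array(c["T_tool_cam"]); R=W[:3,:3].T; t=-R@W[:3,3]
    else: R=np.array(c["R"]);t=np.array(c["t"])
    return K@np.c_[R,t]
def onz(P,uv,z):
    H=np.c_[P[:,0],P[:,1],P[:,2]*z+P[:,3]]; x=np.linalg.solve(H,[*uv,1]); return x[:2]/x[2]
def tri(P1,a,P2,b):
    X=cv2.triangulatePoints(P1,P2,np.float64(a).reshape(2,1),np.float64(b).reshape(2,1)).ravel(); return X[:3]/X[3]
def proj(P,X):
    x=P@np.append(X,1); return x[:2]/x[2]
E
python3 - <<'E'
from h import *
np.set_printoptions(precision=1,suppress=True)
T=cam("top");S=cam("scene")
t=lambda x,y:(149.5+(x+.5)/3.4,124.5+(y+.5)/3.4)
s=lambda x,y:(209.5+(x+.5)/4,154.5+(y+.5)/4)
for n,a,b,z in [("tab",(356,131),(236,166),99),("fantip",(617,318),(124,343),103),("lamp",(688,278),(168,418),84),("knob",(90,187),(135,50),96),
 ("scrUR",(392,40),(326,205),67),("scrUL",(41,110),(182,40),67),("scrLR",(428,203),(187,243),67),("scrLL",(71,276),(60,70),67),
 ("boxUL",(560,256),(86,368),54),("boxUR",(716,231),(145,482),54),("boxLR",(735,322),(0,0),54),("boxLL",(575,346),(0,0),54)]:
    print(n,tri(T,t(*a),S,s(*b)),"onz top",onz(T,t(*a),z),"scene",onz(S,s(*b),z))
for p in [(237,85),(262,213),(250,150)]: print("lip",onz(T,t(*p),82))
E
```

```text
tab [603.1   8.6  98.2] onz top [600.7   8.9] scene [605.3   7.9]
fantip [ 468.1 -179.3  101. ] onz top [ 465.3 -178.6] scene [ 470.5 -181.4]
lamp [ 494.2 -235.4   76.1] onz top [ 496.2 -234.1] scene [ 489.3 -242.6]
knob [560.2 202.9  92.2] onz top [558.4 202.2] scene [560.4 197.5]
scrUR [678.2 -17.4  64.9] onz top [677.6 -17.4] scene [677.3 -19.8]
scrUL [619.4 247.3  67.1] onz top [621.5 247.1] scene [617.2 247.1]
scrLR [551.9 -44.8  68.8] onz top [552.7 -44.9] scene [551.9 -42.7]
scrLL [495.  219.7  68.2] onz top [496.  219.8] scene [494.4 221.3]
boxUL [ 485.5 -144.3   47.3] onz top [ 515.1 -144.8] scene [ 447.3 -152.4]
boxUR [ 505.2 -262.9   45.6] onz top [ 534.9 -262.6] scene [ 466.7 -270.9]
boxLR [ 420.  -184.3  409. ] onz top [ 466.4 -275. ] scene [460.2 373.5]
boxLL [ 418.6 -111.1  361.1] onz top [ 447.6 -155.2] scene [460.2 373.5]
lip [638.3  98.1]
lip [542.1  77.8]
lip [589.2  87.5]
```

Measured heights agree with the text (98/99, 101/103 and about 67 mm). The unit is yawed about 12.1° and the box about 9.3°. I'll plan the move above the tab.

```bash
cat >> h.py <<'E'
def plan(pos,yaw):  # yaw deg of tool x, tool down; print normalised row from the present pose
    s=ctrl.state(); R=Ro.from_rotvec(s["eef_rot"]); c,si=np.cos(np.radians(yaw)),np.sin(np.radians(yaw))
    G=Ro.from_matrix(np.array([[c,si,0],[si,-c,0],[0,0,-1.]]))
    d=R.inv().apply(np.array(pos)-s["ee_pos"]); w=(R.inv()*G).as_rotvec()
    print("row",np.round(np.r_[d/120,w/(2*np.pi)],4).tolist(),"mm",np.round(d,1),"F",np.round(s["ft_force"],2),"t",round(s["t"],2),np.round(s["ee_pos"],1),"q",np.round(s["q"],2))
E
python3 -c "
from h import *
plan([603,8.6,210],12.1)"
```

```text
row [4.6035, -2.3578, 0.175, -0.0002, 0.0, 0.0343] mm [ 552.4 -282.9   21. ] F [-0.45 -0.05 -0.13] t 0.1 [ 217.3 -477.7  230.6] q [-1.21  0.05  1.4   0.    1.69 -0.07]
```

>>> drive_tool --series '[[[0.3,-0.15,0,0,0,0],[0.62,-0.32,0,0,0,0],[0.93,-0.48,0,0,0,0],[0.93,-0.48,0,0,0,0]]]'

```text
t: 0.5
ee_pos: [297.4, -376.3, 231.2]
eef_rot: [-3.068, -0.673, -0.001]
ft_force: [0.1, -0.5, 0.1]
grip_width: 85.1
gripper_force: 0.0
```

>>> drive_tool --series '[[[0.3,-0.15,0,0,0,0],[0.62,-0.32,0,0,0,0],[0.93,-0.48,0,0,0,0],[0.93,-0.48,0,0,0,0]]]'

```text
t: 0.9
ee_pos: [374.7, -278.0, 231.1]
eef_rot: [-3.068, -0.673, -0.001]
ft_force: [-0.4, -0.9, -0.0]
grip_width: 85.5
gripper_force: 0.0
```

>>> drive_tool --series '[[[0.3,-0.15,0,0,0,0],[0.62,-0.32,0,0,0,0],[0.93,-0.48,0,0,0,0],[0.93,-0.48,0,0,0,0]]]'

```text
t: 1.3
ee_pos: [452.1, -179.8, 230.8]
eef_rot: [-3.068, -0.672, 0.0]
ft_force: [-0.2, -0.1, -0.7]
grip_width: 85.8
gripper_force: 0.0
```

>>> drive_tool --series '[[[0.3,-0.15,0,0,0,0],[0.62,-0.32,0,0,0,0],[0.93,-0.48,0,0,0,0],[0.93,-0.48,0,0,0,0]]]'

```text
t: 1.7
ee_pos: [529.7, -81.7, 230.4]
eef_rot: [-3.068, -0.67, 0.001]
ft_force: [-1.1, -0.5, -0.7]
grip_width: 85.5
gripper_force: 0.0
```

```bash
python3 -c "
from h import *
plan([603,8.6,210],12.1)"
```

```text
row [0.869, -0.4289, 0.1696, -0.0002, 0.0001, 0.0348] mm [104.3 -51.5  20.4] F [-1.06 -0.47 -0.75] t 1.7 [529.7 -81.7 230.4] q [-0.22  0.08  1.37  0.    1.69  0.92]
```

>>> drive_tool --series '[[[0.3,-0.14,0.05,0,0,0.015],[0.6,-0.29,0.1,0,0,0.034],[0.865,-0.425,0.17,0,0,0.0346],[0.865,-0.425,0.17,0,0,0.0346],[0.865,-0.425,0.17,0,0,0.0346]]]'

```text
t: 2.2
ee_pos: [601.5, 4.6, 210.0]
eef_rot: [3.124, 0.328, -0.003]
ft_force: [0.3, -0.1, 0.2]
grip_width: 85.6
gripper_force: 0.0
```

```bash
python3 - <<'E'
from h import *
P=cam("wrist");im=imaging.read_camera("wrist")
cv2.imwrite("pics/w1.png",im);np.save("P1.npy",P)
cv2.imwrite("pics/w1v.png",cv2.resize(im,(800,600),interpolation=cv2.INTER_CUBIC))
plan([603,8.6,76],12.1)
print(proj(P,[603,8.6,99])*800/512)
E
```

```text
row [0.0212, -0.0345, 1.1228, 0.0001, 0.0001, -0.0005] mm [  2.5  -4.1 134.7] F [ 0.76 -0.3   0.53] t 2.25 [601.4   4.1 210.7] q [-0.05  0.28  1.19 -0.    1.67  1.31]
[390.65929614 287.74050696]
```

View pics/w1v.png

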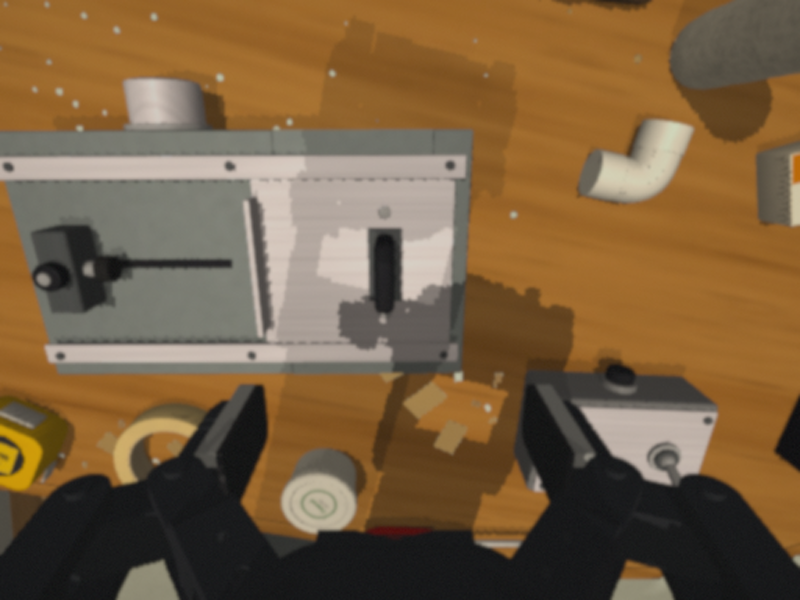

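The wrist view shows the tab top centred at about (385,275), the lip's top outer edge running (245,200)–(262,338) and the bumper face at about (122,267). The stop knob is at (48,277). The rail screws are at (450,165), (9,167), (444,355) and (60,356), which I use to check the wrist calibration.

```bash
python3 - <<'E'
from h import *
np.set_printoptions(precision=1,suppress=True)
P=np.load("P1.npy");w=lambda x,y:((x+.5)*.64-.5,(y+.5)*.64-.5)
a=np.radians(12.1);ux=np.array([np.cos(a),np.sin(a)]);uy=np.array([-np.sin(a),np.cos(a)])
o=np.array([603,8.6])
for n,p,z in [("tab",(385,277),99),("sUR",(450,165),67),("sUL",(9,167),67),("sLR",(444,355),67),("sLL",(60,356),67),("lipU",(245,200),82),("lipL",(262,338),82),("lipM",(253,268),82),("bface",(122,267),69),("knob",(48,277),96)]:
    X=onz(P,w(*p),z); print(n,X,"unit x,y from tab0:",(X-o)@ux,(X-o)@uy)
E
```

```text
tab [609.   13.4] unit x,y from tab0: 6.833739183976764 3.473251920703635
sUR [677.8 -12.4] unit x,y from tab0: 68.70265169706204 -36.20021990119031
sUL [620.4 251.5] unit x,y from tab0: 67.9161439832468 233.85991638017086
sLR [552.  -40.1] unit x,y from tab0: -60.085576507933276 -36.94765629751635
sLL [494.9 224.7] unit x,y from tab0: -60.38308125935083 233.91219970438343
lipU [633.3 103.7] unit x,y from tab0: 49.60450121321368 86.6323340040464
lipL [546.   83.6] unit x,y from tab0: -39.99101221329978 85.26907967361649
lipM [592.5  94.5] unit x,y from tab0: 7.774100223758677 86.23110728985328
bface [571.  181.8] unit x,y from tab0: 5.01338530427119 176.0309074962779
knob [566.3 209.8] unit x,y from tab0: 6.270472018353672 204.39557382387338
```

The wrist view has a constant y bias of about 4–5 mm against the other cameras. Relative measurements agree: the gap from lip to bumper is about 87 ± 2 mm. I'll descend on the tab.

>>> drive_tool --series '[[[0.045,-0.05,0.3,0,0,0],[0.045,-0.05,0.6,0,0,0],[0.045,-0.05,0.8,0,0,0],[0.045,-0.05,0.8,0,0,0]]]'

```text
t: 2.65
ee_pos: [603.3, 11.2, 111.3]
eef_rot: [-3.124, -0.325, 0.011]
ft_force: [-0.3, 0.1, -0.4]
grip_width: 85.5
gripper_force: 0.0
```

```bash
python3 - <<'E'
from h import *
P=cam("wrist");im=imaging.read_camera("wrist")
cv2.imwrite("pics/w2.png",im);np.save("P2.npy",P)
cv2.imwrite("pics/w2v.png",cv2.resize(im,(800,600),interpolation=cv2.INTER_CUBIC))
plan([606,11,77],12.1)
E
```

```text
row [0.0105, 0.0052, 0.3105, -0.0, 0.0004, -0.0006] mm [ 1.3  0.6 37.3] F [ 0.03 -0.09  0.09] t 2.7 [604.7  11.4 114.3] q [-0.04  0.34  1.31 -0.    1.5   1.32]
```

View pics/w2v.png

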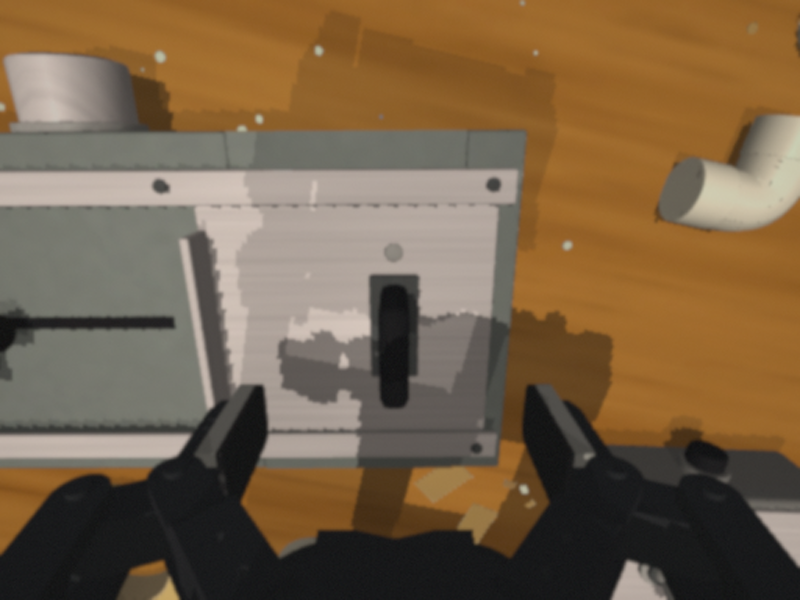

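The tab at x≈394 sits midway between the fingers (265 and 527), and the lip is clear. Next I descend and close.

>>> drive_tool --series '[[[0.01,0.005,0.15,0,0,0],[0.01,0.005,0.28,0,0,0],[0.01,0.005,0.3,0,0,0],[0.01,0.005,0.3,0,0,0]]]'

```text
t: 3.1
ee_pos: [607.0, 12.3, 79.3]
eef_rot: [3.124, 0.328, -0.0]
ft_force: [-0.2, -0.4, 0.0]
grip_width: 85.0
gripper_force: 0.0
```

>>> drive_tool --series '[[[0,0,0,0,0,0],[0,0,0,0,0,0],[0,0,0,0,0,0],[0,0,0,0,0,0],[0,0,0,0,0,0],[0,0,0,0,0,0],[0,0,0,0,0,0],[0,0,0,0,0,0]]]' --fingers -1

```text
t: 3.9
ee_pos: [607.1, 12.6, 79.2]
eef_rot: [3.124, 0.329, 0.0]
ft_force: [-0.9, -0.5, 3.0]
grip_width: 10.7
gripper_force: 60.5
```

>>> drive_tool --series '[[[0,-0.1,0,0,0,0],[0,-0.2,0,0,0,0],[0,-0.3,0,0,0,0],[0,-0.4,0,0,0,0],[0,-0.5,0,0,0,0],[0,-0.57,0,0,0,0],[0,-0.6,0,0,0,0],[0,-0.6,0,0,0,0],[0,-0.6,0,0,0,0]]]'

```text
t: 4.8
ee_pos: [591.5, 85.0, 79.2]
eef_rot: [-3.123, -0.33, 0.001]
ft_force: [-3.8, 0.6, 5.6]
grip_width: 10.8
gripper_force: 61.0
```

```bash
python3 - <<'E'
from h import *
P=cam("wrist");im=imaging.read_camera("wrist")
cv2.imwrite("pics/w3.png",im);np.save("P3.npy",P)
cv2.imwrite("pics/w3v.png",cv2.resize(im[100:300,0:266],None,fx=3,fy=3,interpolation=cv2.INTER_CUBIC))
F=[ctrl.state()["ft_force"]]
s=ctrl.state();print(s["t"],s["ee_pos"],s["ft_force"],s["grip_width"])
E
```

```text
4.85 [591.54082842  84.98882181  79.22282152] [-3.19852042  0.76796291  5.57936444] 10.571846826633774
```

View pics/w3v.png

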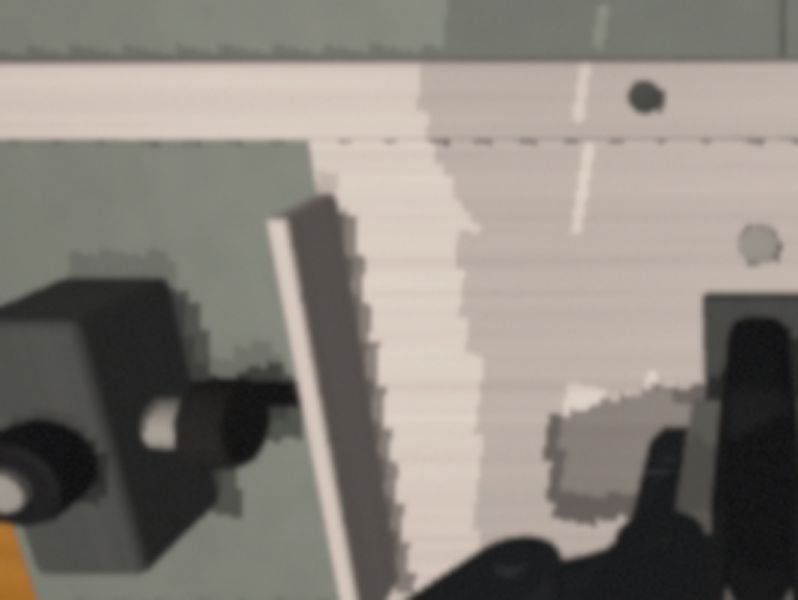

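The crop shows the bumper face at about (262,425), still clear of the lip's top outer edge, which is at about (310,425) in that row. I'll measure the gap.

```bash
python3 - <<'E'
from h import *
P=np.load("P3.npy");w=lambda x,y:((x+.5)/3-.5,100+(y+.5)/3-.5)
a=np.radians(12.1);ux=np.array([np.cos(a),np.sin(a)]);uy=np.array([-np.sin(a),np.cos(a)])
e=ctrl.state()["ee_pos"][:2]
for n,p,z in [("lipU",(268,218),82),("lip",(310,425),82),("lipL",(345,600),82),("bf",(264,425),69),("bf",(268,425),69),("bf",(260,430),69)]:
    X=onz(P,w(*p),z); print(n,X,(X-e)@ux,(X-e)@uy)
E
```

```text
lipU [618.24331408 176.88698338] 45.3728034218476 84.25914520725046
lip [579.87448349 168.1714276 ] 6.029461785372244 83.7800399889923
lipL [541.75779606 159.61625718] -33.0337187550765 83.40490301481388
bf [569.23856108 183.13153994] -1.2342476119404011 100.63727382917148
bf [569.4074174  182.34710763] -1.2335743032855013 99.83487364728205
bf [567.91861799 183.88542285] -2.3668379862340934 101.65109247377413
```

The gap is about 16 mm. I'll creep, with small force-checked steps.

>>> drive_tool --series '[[[0,-0.04,0,0,0,0],[0,-0.08,0,0,0,0],[0,-0.1,0,0,0,0],[0,-0.1,0,0,0,0],[0,-0.1,0,0,0,0]]]'

```text
t: 5.35
ee_pos: [589.1, 96.5, 79.2]
eef_rot: [-3.123, -0.33, 0.001]
ft_force: [-3.5, 0.2, 5.7]
grip_width: 10.8
gripper_force: 61.0
```

>>> drive_tool --series '[[[0,-0.008,0,0,0,0],[0,-0.016,0,0,0,0],[0,-0.016,0,0,0,0]]]'

```text
t: 5.65
ee_pos: [588.7, 98.0, 79.2]
eef_rot: [-3.124, -0.33, 0.0]
ft_force: [-3.6, -0.9, 6.2]
grip_width: 10.7
gripper_force: 60.9
```

>>> drive_tool --series '[[[0,-0.008,0,0,0,0],[0,-0.016,0,0,0,0],[0,-0.016,0,0,0,0]]]'

```text
t: 5.95
ee_pos: [588.3, 99.8, 79.2]
eef_rot: [-3.124, -0.33, 0.0]
ft_force: [-3.7, -1.4, 4.9]
grip_width: 10.3
gripper_force: 60.9
```

>>> drive_tool --series '[[[0,-0.008,0,0,0,0],[0,-0.016,0,0,0,0],[0,-0.016,0,0,0,0]]]'

```text
t: 6.25
ee_pos: [587.9, 101.7, 79.2]
eef_rot: [-3.124, -0.33, 0.0]
ft_force: [-2.6, -1.0, 6.0]
grip_width: 10.4
gripper_force: 60.9
```

>>> drive_tool --series '[[[0,-0.008,0,0,0,0],[0,-0.008,0,0,0,0],[0,-0.008,0,0,0,0]]]'

```text
t: 6.55
ee_pos: [587.8, 102.4, 79.2]
eef_rot: [3.124, 0.33, -0.0]
ft_force: [-3.5, -2.2, 5.6]
grip_width: 11.2
gripper_force: 60.9
```

```bash
python3 - <<'E'
from h import *
P=cam("wrist");im=imaging.read_camera("wrist");np.save("P4.npy",P)
cv2.imwrite("pics/w4.png",im)
F=[];E=[]
for _ in range(5):
    s=ctrl.state();F.append(s["ft_force"]);E.append(s["ee_pos"])
    imaging.read_camera("wrist")
print(s["t"],np.mean(F,0),np.std(F,0),np.mean(E,0))
cv2.imwrite("pics/w4v.png",cv2.resize(im[170:300,0:170],None,fx=4,fy=4,interpolation=cv2.INTER_CUBIC))
E
```

```text
6.8 [-3.06360367 -2.50431231  5.61607584] [0.36909326 0.5866002  0.66504438] [587.75510125 102.44484831  79.20451447]
```

View pics/w4v.png

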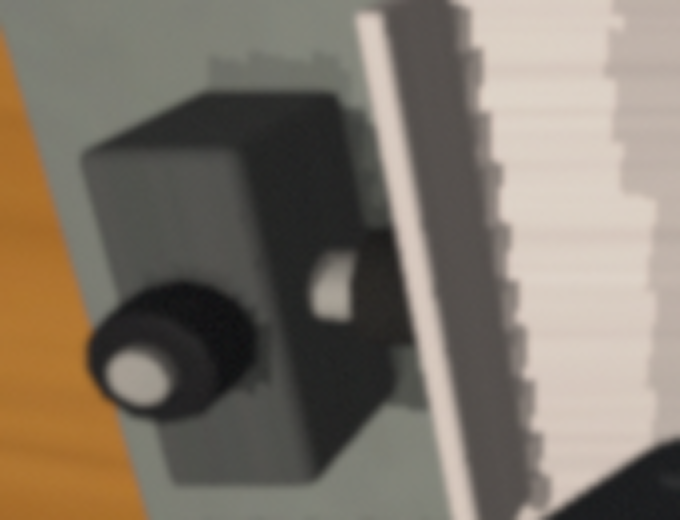

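The crop shows the lip now close against the bumper, and the rubber disc is hidden behind it. Contact is beginning. I'll step on with averaged force readings.

>>> drive_tool --series '[[[0,-0.008,0,0,0,0],[0,-0.0125,0,0,0,0],[0,-0.0125,0,0,0,0]]]'

```text
t: 7.15
ee_pos: [587.5, 103.5, 79.2]
eef_rot: [3.124, 0.329, -0.0]
ft_force: [-2.5, -5.0, 5.6]
grip_width: 10.6
gripper_force: 60.9
```

```bash
cat >> h.py <<'E'
def favg(n=8):
    a=np.radians(12.1);uy=np.array([-np.sin(a),np.cos(a)]);F=[];E=[]
    for _ in range(n):
        imaging.read_camera("wrist");s=ctrl.state();F.append(s["ft_force"][:2]@uy);E.append(s["ee_pos"][:2]@uy)
    w3=np.array([591.54,84.99])@uy
    print("t",s["t"],"Fuy",np.mean(F).round(2),"moved",(np.mean(E)-w3).round(2))
E
python3 -c "from h import *;favg()"
```

```text
t 7.55 Fuy -3.08 moved 18.96
```

>>> drive_tool --series '[[[0,-0.008,0,0,0,0],[0,-0.0125,0,0,0,0],[0,-0.0125,0,0,0,0]]]'

```text
t: 7.85
ee_pos: [587.3, 104.7, 79.2]
eef_rot: [3.123, 0.329, -0.0]
ft_force: [-2.5, -5.6, 5.5]
grip_width: 10.4
gripper_force: 60.9
```

```bash
python3 -c "from h import *;favg()"
```

```text
t 8.25 Fuy -4.61 moved 20.11
```

Slope is about 1.25 N/mm, so contact was at "moved" ≈ 16.7 and compression is about 3.4 mm. I'll press 0.6 mm more, then ease back to 5 mm clear.

>>> drive_tool --series '[[[0,-0.005,0,0,0,0],[0,-0.005,0,0,0,0],[0,-0.005,0,0,0,0]]]'

```text
t: 8.55
ee_pos: [587.2, 105.1, 79.2]
eef_rot: [3.123, 0.328, -0.0]
ft_force: [-1.4, -5.0, 5.6]
grip_width: 10.6
gripper_force: 60.9
```

```bash
python3 -c "from h import *;favg()"
```

```text
t 8.95 Fuy -5.29 moved 20.54
```

>>> drive_tool --series '[[[0,0.02,0,0,0,0],[0,0.04,0,0,0,0],[0,0.06,0,0,0,0],[0,0.075,0,0,0,0],[0,0.075,0,0,0,0],[0,0.075,0,0,0,0]]]'

```text
t: 9.55
ee_pos: [588.8, 97.6, 79.2]
eef_rot: [-3.123, -0.33, 0.001]
ft_force: [-3.4, -0.9, 5.6]
grip_width: 10.4
gripper_force: 61.0
```

```bash
python3 - <<'E'
from h import *
favg()
P=cam("wrist");im=imaging.read_camera("wrist");np.save("P5.npy",P)
cv2.imwrite("pics/w5v.png",cv2.resize(im[100:300,0:266],None,fx=3,fy=3,interpolation=cv2.INTER_CUBIC))
E
```

```text
t 9.95 Fuy -0.14 moved 12.87
```

View pics/w5v.png

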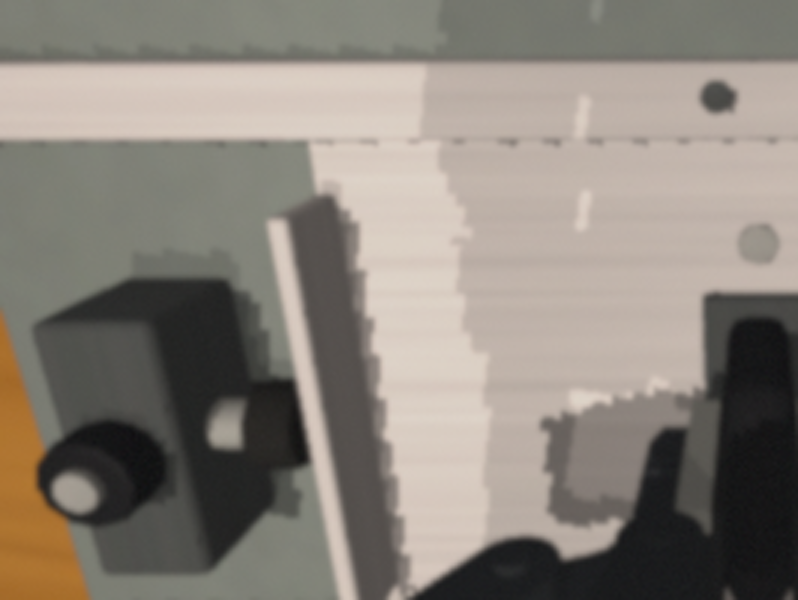

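The bumper is free and the clearance is about 3.5 mm (contact at about 16.4, now at 12.87). I'll ease back 1.6 mm more.

>>> drive_tool --series '[[[0,0.007,0,0,0,0],[0,0.0135,0,0,0,0],[0,0.0135,0,0,0,0]]]'

```text
t: 10.3
ee_pos: [589.1, 96.2, 79.2]
eef_rot: [-3.123, -0.33, 0.001]
ft_force: [-3.4, 0.9, 4.9]
grip_width: 10.6
gripper_force: 61.0
```

```bash
python3 -c "from h import *;favg()"
```

```text
t 10.7 Fuy 0.82 moved 11.49
```

>>> drive_tool --series '[[[0,0,0,0,0,0],[0,0,0,0,0,0],[0,0,0,0,0,0],[0,0,0,0,0,0],[0,0,0,0,0,0]]]' --fingers 0

```text
t: 11.2
ee_pos: [589.6, 94.6, 78.7]
eef_rot: [3.124, 0.328, -0.0]
ft_force: [0.5, 0.4, -0.2]
grip_width: 42.9
gripper_force: 0.0
```

>>> drive_tool --series '[[[0,0,-0.25,0,0,0],[0,0,-0.6,0,0,0],[0,0,-0.95,0,0,0],[0,0,-0.95,0,0,0],[0,0,-0.95,0,0,0]]]'

```text
t: 11.7
ee_pos: [590.1, 94.5, 194.1]
eef_rot: [3.124, 0.328, 0.004]
ft_force: [-0.5, -0.1, -0.9]
grip_width: 43.2
gripper_force: 0.0
```

```bash
python3 - <<'E'
from h import *
for n in("wrist","top","scene"):
    if n=="wrist": np.save("P6.npy",cam("wrist"))
    cv2.imwrite(f"pics/{n}6.png",imaging.read_camera(n))
plan([425,-186,190],9.3)
E
```

```text
row [-1.8219, 2.002, 0.0129, -0.0, 0.0005, 0.0075] mm [-218.6  240.2    1.6] F [0.19 0.44 0.05] t 11.85 [588.9  94.4 190.9] q [ 0.1   0.27  1.24 -0.    1.64  1.46]
```

>>> drive_tool --series '[[[-0.2,0.22,0,0,0,0.003],[-0.4,0.44,0,0,0,0.0075],[-0.61,0.667,0,0,0,0.0075],[-0.61,0.667,0,0,0,0.0075]]]' --fingers -1

```text
t: 12.25
ee_pos: [532.8, -1.8, 191.5]
eef_rot: [3.131, 0.249, -0.005]
ft_force: [0.2, 0.3, 0.3]
grip_width: -0.2
gripper_force: 0.0
```

>>> drive_tool --series '[[[-0.2,0.22,0,0,0,0],[-0.4,0.44,0,0,0,0],[-0.61,0.667,0,0,0,0],[-0.61,0.667,0,0,0,0]]]'

```text
t: 12.65
ee_pos: [473.7, -92.0, 191.9]
eef_rot: [3.132, 0.249, -0.003]
ft_force: [0.3, 0.3, 0.2]
grip_width: 0.1
gripper_force: 0.0
```

```bash
python3 - <<'E'
from h import *
plan([423.6,-186,190],9.3)
E
```

```text
row [-0.5364, 0.7075, 0.0166, -0.0, 0.0003, -0.0006] mm [-64.4  84.9   2. ] F [0.3  0.25 0.24] t 12.65 [473.7 -92.  191.9] q [-0.27 -0.05  1.58 -0.    1.61  1.14]
```

>>> drive_tool --series '[[[-0.2,0.25,0,0,0,0],[-0.4,0.5,0,0,0,0],[-0.535,0.705,0.02,0,0,0],[-0.535,0.705,0.02,0,0,0],[-0.535,0.705,0.02,0,0,0]]]'

```text
t: 13.15
ee_pos: [425.8, -183.2, 189.7]
eef_rot: [-3.13, -0.254, 0.001]
ft_force: [0.2, 0.6, 0.3]
grip_width: -0.2
gripper_force: 0.0
```

```bash
python3 - <<'E'
from h import *
P=cam("wrist");im=imaging.read_camera("wrist");np.save("P7.npy",P);cv2.imwrite("pics/w7.png",im)
plan([423.6,-186,90],9.3)
p=proj(P,[468,-179,103]);print("tip px",p)
p6=proj(np.load("P6.npy"),[569,187-4,69]);print("bumper px in w6",p6)
w6=cv2.imread("pics/wrist6.png")
def crop(im,c,W,H,f):
    x=int(np.clip(c[0]-W/2,0,512-W));y=int(np.clip(c[1]-H/2,0,384-H));print(x,y)
    return cv2.resize(im[y:y+H,x:x+W],None,fx=f,fy=f,interpolation=cv2.INTER_CUBIC)
cv2.imwrite("pics/m.png",np.hstack([crop(w6,p6,100,150,4),crop(im,p,100,150,4)]))
E
```

```text
row [-0.0245, 0.0233, 0.8329, -0.0002, 0.0001, 0.0001] mm [ -2.9   2.8 100. ] F [0.81 0.4  0.07] t 13.2 [ 426.1 -182.9  190. ] q [-0.49 -0.11  1.64  0.    1.61  0.92]
tip px [257.69814002 146.1414705 ]
bumper px in w6 [161.13131357 184.7191941 ]
111 109
207 71
```

View pics/m.png

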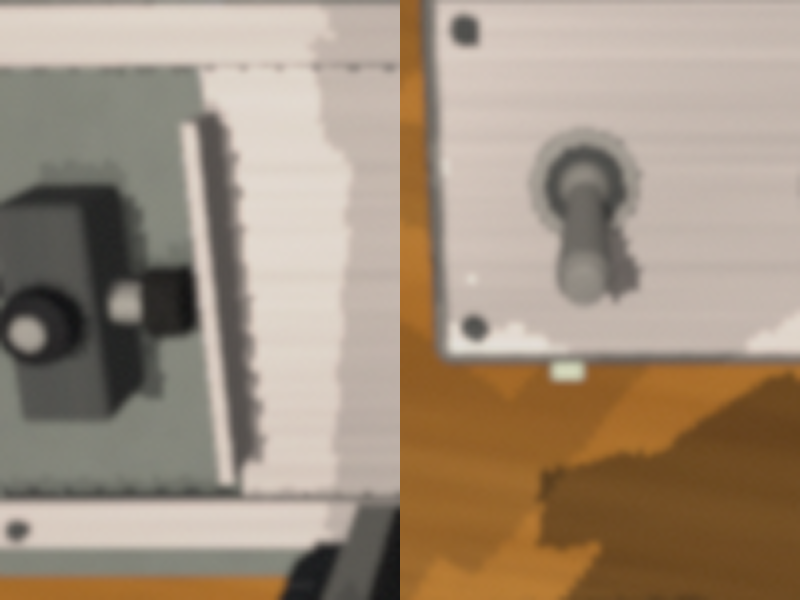

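In the left half of the montage the bumper face is at (195,300) and the lip's outer top edge is at about (201,300). In the right half the toggle tip is at (583,278) with the hinge at (584,178), still off. I'll calculate both.

```bash
python3 - <<'E'
from h import *
P6=np.load("P6.npy");P7=np.load("P7.npy")
a=np.radians(12.1);ux=np.array([np.cos(a),np.sin(a)]);uy=np.array([-np.sin(a),np.cos(a)])
g=lambda x,y:(110.5+(x+.5)/4,108.5+(y+.5)/4)
for n,p,z in[("lip",(201,300),82),("lipU",(182,122),82),("lipL",(222,485),82),("bf",(193,300),69),("bf",(196,300),69)]:
    X=onz(P6,g(*p),z);print(n,X,X@ux,X@uy)
h=lambda x,y:(206.5+(x-400+.5)/4,70.5+(y+.5)/4)
for n,p,z in[("tip",(583,278),103),("hinge",(584,178),60),("scr",(465,30),54),("scr",(475,327),54)]: print(n,onz(P7,h(*p),z))
E
```

```text
lip [575.00467975 179.98768259] 599.9586962799452 55.457284225565864
lipU [615.44608907 188.58387145] 641.3035491388548 55.3852234908403
lipL [528.31423207 169.74776133] 552.1590816502006 55.23204541914818
bf [569.66482091 185.28333326] 595.8475385066254 61.754616216095144
bf [569.81766875 184.56501092] 595.8464168656906 61.02021292743974
tip [ 472.07399156 -173.99724372]
hinge [ 487.93952816 -171.58789027]
scr [ 515.2371367  -139.81074869]
scr [ 448.08253093 -150.99471623]
```

The blade gap reads about 5.9 mm, or about 5 to 6 overall, which is good. Tip is at about (470,-176). I'll descend beside the bat and push along the tool's +x.

>>> drive_tool --series '[[[0,0,0.3,0,0,0],[0,0,0.6,0,0,0],[0,0,0.83,0,0,0],[0,0,0.83,0,0,0],[0,0,0.83,0,0,0]]]'

```text
t: 13.7
ee_pos: [426.3, -182.9, 91.5]
eef_rot: [-3.131, -0.257, 0.0]
ft_force: [-0.6, -0.6, 0.8]
grip_width: -0.4
gripper_force: 0.0
```

>>> drive_tool --series '[[[0.05,0,0,0,0,0],[0.1,0,0,0,0,0],[0.15,0,0,0,0,0],[0.2,0,0,0,0,0],[0.25,0,0,0,0,0],[0.3,0,0,0,0,0],[0.3,0,0,0,0,0]]]'

```text
t: 14.4
ee_pos: [461.9, -177.7, 90.9]
eef_rot: [3.131, 0.255, 0.001]
ft_force: [-0.5, -0.0, 0.1]
grip_width: 0.1
gripper_force: 0.0
```

>>> drive_tool --series '[[[0.03,0,0,0,0,0],[0.06,0,0,0,0,0],[0.06,0,0,0,0,0]]]'

```text
t: 14.7
ee_pos: [468.5, -176.6, 90.9]
eef_rot: [3.131, 0.255, -0.0]
ft_force: [-0.5, 0.2, -0.3]
grip_width: 0.1
gripper_force: 0.0
```

>>> drive_tool --series '[[[0.03,0,0,0,0,0],[0.06,0,0,0,0,0],[0.06,0,0,0,0,0]]]'

```text
t: 15.0
ee_pos: [475.9, -175.5, 91.0]
eef_rot: [3.131, 0.255, 0.001]
ft_force: [0.4, -0.8, 0.3]
grip_width: 0.2
gripper_force: 0.0
```

No force remains, so the bat has probably snapped over. I'll go 3 mm further to be sure, then retreat, lift and check.

>>> drive_tool --series '[[[0.015,0,0,0,0,0],[0.025,0,0,0,0,0],[0.025,0,0,0,0,0],[0.025,0,0,0,0,0]]]'

```text
t: 15.4
ee_pos: [478.6, -175.0, 90.9]
eef_rot: [3.131, 0.255, 0.001]
ft_force: [0.0, -0.2, 0.4]
grip_width: -0.0
gripper_force: 0.0
```

>>> drive_tool --series '[[[-0.15,0,0,0,0,0],[-0.3,0,0,0,0,0],[-0.44,0,0,0,0,0],[-0.44,0,-0.3,0,0,0],[-0.44,0,-0.6,0,0,0],[-0.44,0,-0.83,0,0,0],[-0.44,0,-0.83,0,0,0],[-0.44,0,-0.83,0,0,0]]]'

```text
t: 16.2
ee_pos: [426.5, -183.6, 190.7]
eef_rot: [3.131, 0.255, 0.002]
ft_force: [0.2, -0.0, -0.2]
grip_width: -0.1
gripper_force: 0.0
```

```bash
python3 - <<'E'
from h import *
P=cam("wrist");im=imaging.read_camera("wrist");cv2.imwrite("pics/w8.png",im)
P7=np.load("P7.npy");w7=cv2.imread("pics/w7.png")
print(ctrl.state()["ee_pos"],ctrl.state()["t"])
b=np.array([.987,.162,0]);tip=np.array([472.1,-174,103]);on=tip+32*b
for Q in(P7,P): print("off px",proj(Q,tip),"on px",proj(Q,on),"hinge",proj(Q,tip+16*b-[0,0,43]))
# plate-dark mask around the long toggle
for I in(w7,im):
    g=cv2.cvtColor(I,cv2.COLOR_BGR2GRAY)[84:160:3,232:276:2]
    print(); print("\n".join("".join("#" if v<80 else "+" if v<125 else "-" if v<160 else "." for v in r) for r in g))
E
```

```text
[ 426.03319331 -183.36901858  189.66457534] 16.25
off px [252.38366835 140.09336515] on px [252.36480879  98.04369556] hinge [252.42410448 115.14491084]
off px [251.64587224 140.81177729] on px [251.62228397  99.03565678] hinge [251.70517677 115.97571435]

......................
......................
......................
......................
......................
......................
......................
........------........
......--+++++---......
.....--++++++#+--.....
.....-+++---++#+--....
....--++++++++#+--....
.....-++++++++#+--....
.....--++++++#+--.....
......--+++++#+-......
.......-+++++++-......
........++++++++......
.......-+---++++-.....
.......------++++-....
.......------++++-....
........------+-......
......................
......................
......................
......................
.........-------------

......................
......................
......................
......................
......................
.........---..........
.......-------........
.......------+--......
......-------+++-.....
.....--++++++##++-....
.....-+++++#####+-....
....-++++######+-.....
....--++++++++#+-.....
....--+++++++#+--.....
.....--++##+++--......
......--------........
......................
......................
......................
......................
......................
......................
......................
......................
......................
.............--.------
```

The toggle tip moved from row 140 to about row 103, so it is on. Last I check the lamp toggle and bystanders for changes.

```bash
python3 - <<'E'
from h import *
w7=cv2.imread("pics/w7.png");w8=cv2.imread("pics/w8.png")
P=cam("wrist");a=np.radians(9.3);l=np.array([472,-174,84])+64*np.array([np.sin(a),-np.cos(a),0])+[7,1,0]
p=proj(P,l).astype(int);print("lamp px",p)
for I in(w7,w8):
    g=cv2.cvtColor(I,cv2.COLOR_BGR2GRAY)[p[1]-36:p[1]+30:4,p[0]-24:p[0]+24:2]
    print();print("\n".join("".join("#" if v<80 else "+" if v<125 else "-" if v<160 else "." for v in r) for r in g))
a=cv2.imread("pics/top.png");b=imaging.read_camera("top")
d=(cv2.GaussianBlur(cv2.absdiff(a,b),(5,5),0).max(2)>40).astype(np.uint8)
n,_,st,c=cv2.connectedComponentsWithStats(d)
for s,q in zip(st[1:],c[1:]):
    if s[4]>15: print("changed (800px view)",(s[:4]*800/512).astype(int),s[4])
print(ctrl.state()["t"])
E
```

```text
lamp px [327 128]

........................
........................
........................
.......------...........
....----+++++--.........
...---+++++++#+-........
..---+#+----+++-........
...--+#++++++++-........
...---+##+++++-.........
.....---+++----.........
........--+---..........
........................
........................
........................
........................
....................-++-
........................

........................
........................
........................
........--..............
....----+++---..........
...--+++++++#+-.........
..--+#++----+#+.........
..--+#++++++++-.........
...--+###+++++..........
....--+++++---..........
.......-+++---..........
........................
........................
........................
........................
....................+++.
....................--..
changed (800px view) [367 220  62  73] 1316
changed (800px view) [290 234  65  75] 1389
changed (800px view) [496 290 146 154] 4800
changed (800px view) [612 353  53  85] 611
changed (800px view) [468 364  53  89] 651
changed (800px view) [568 440  37  40] 329
changed (800px view) [443 495  28  48] 324
changed (800px view) [559 493  20  18] 56
changed (800px view) [304 528 131  62] 1667
changed (800px view) [729 531  70  68] 1396
changed (800px view) [475 540  21  59] 266
changed (800px view) [546 543   7  21] 17
changed (800px view) [260 559  68  40] 384
changed (800px view) [414 573  46  26] 283
changed (800px view) [534 581   7  18] 21
16.3
```

```bash
python3 -c "
from cell import ctrl
print(ctrl.finish_job())"
```

```text
the job is handed in; nothing more can be done
None
```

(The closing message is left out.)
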